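# Fit the sanding drum on the keyed spindle

## Task

Fit the thick orange-capped sanding drum on the spindle of the bench sander: lower it over the spindle, press it lightly against the drive pin and turn it slowly until it drops over the pin, then seat it fully home on the steel flange and let go. Keep the pressing gentle: the spindle is sprung and must never be driven hard against its stop. Leave the other two drums and the wooden cup where they are.

Things in the scene. Friction and masses are not known exactly. Their poses are not given: they have to be found in the camera images.
- drum_mid (a point): Centre, half-way up, of the drum to fit: an upright cylinder 50 mm thick, 90 mm tall, about 0.2 kg, brown abrasive with a solid orange cap (top 28 mm) with a white index line along its +x, and an orange foot; z up its axis. It stands in the wooden tray. Grip it at any yaw, best in its upper half.
- drum_foot (a point): Centre of that drum's underside, 45 mm below its centre, same axes. Here open a blind round bore, 19 mm wide and 62 mm deep, and four radial slots in a cross along the drum's x and y, 9 mm wide, 12 mm deep, reaching 20 mm from the axis: it can go home in four positions, 90 degrees apart.
- quill: Sprung carrier of the sander's spindle; origin at the centre of the top of the steel flange (48 mm across) where the drum's underside rests when home; at rest 26 mm above the bench, 14 mm above the sander's square aluminium table (260 mm). Flange, spindle and pin sink together on a spring: it gives from 4.5 N on, then 0.9 N per mm, to a stop after 12 mm (15 N).
- spindle_tip (a point): Tip of the upright steel spindle, on its axis 58 mm above the flange. 16 mm thick, the upper 14 mm tapering to 7 mm at the tip. It turns only stiffly (0.3 N m): a lightly pressed drum rubs round on it without turning it; once the drum is over the pin, it turns along.
- pin_mid (a point): Middle of the level, square-edged brass drive pin (a bar) through the foot of the spindle: 7 mm wide, 8 mm high, 36 mm long, its top 10 mm above the flange. Its direction varies and is NOT given by this pose. An unaligned drum rests on it 10 mm above home; a turn of at most 90 degrees brings slots and pin together (to some 3 degrees).
- blue_drum_mid (a point): Centre of a 38 mm thick, 90 mm tall drum with a blue cap, loose in the tray; leave it.
- grey_drum_mid (a point): Centre of a 28 mm thick, 90 mm tall drum with a grey cap, loose in the tray; leave it.
- tray: Fixed low wooden tray, 320 mm (its x) by 110 mm (its y), lip 12 mm high, floor 6 mm thick; origin at the centre of its underside. The three drums stand in a row along its x axis, 90 mm apart, in any order; fingers go in most freely along its y axis.
- cup_mid (a point): Centre of a small wooden cup, 54 mm across and 42 mm tall, standing loose on a corner of the sander's table, about 106 mm from the spindle; leave it.
Mind the look-alikes: they are no part of the job. What is meant by the part that bears drum_mid is not green or turquoise, and is the larger of those in its own colour.

How it is judged:
On the way, in this order (a step that is already met when the one before it is completed fails the run):
1. the drum, held by the gripper, is over the spindle, its underside between 3 and 50 mm above the flange and within 5 mm of the spindle's axis (z of drum_mid in the frame of quill between 0.048 and 0.095 m and horizontal distance between drum_mid and quill below 0.005 m and contact force between drum and the fingers above 1 N), for 0.2 s.
2. the drum is down over the drive pin, within 2.5 mm of the flange (z of drum_mid in the frame of quill below 0.0475 m and horizontal distance between drum_mid and quill below 0.004 m and angle between drum_mid's own z axis and vertical below 0.06 rad), for 0.2 s.
At the end, for the whole second after the job is handed in: The orange-capped drum sits fully home over the drive pin: its underside within 2.5 mm of the flange, its axis within 4 mm of the spindle's and within 3.4 degrees of upright, at rest and released (all of step 2 and z of drum_mid in the frame of quill above 0.042 m and linear speed of drum below 0.02 m/s and contact force between drum and the arm below 0.1 N and contact force between drum and the fingers below 0.1 N); the robot touches nothing.
It fails at once if the drum is pressed against the spindle with more than 35 N (contact force between drum and quill above 35 N).
It fails at once if another drum or the cup is moved more than 30 mm (distance of any of blue_drum_mid, grey_drum_mid, cup_mid from where it was at the start of the episode above 0.03 m).
It also fails if it takes over 67 s, if anything falls off the work surface, if the arm or the gripper's body presses on something with over 40 N, if the wrist force passes 120 N, or if a joint passes its speed limit or range.

## Robot

A 6-joint arm with a two-finger parallel gripper is mounted at the origin on the work surface. World frame = base frame: x ahead of the robot, y to its left, z up, the work surface at z = 0. Lengths are in m, angles in rad, forces in N, time in s.
With the tool pointing down it reaches from about 0.375 to 0.9 m from the base axis. Payload 3.1 kg.
Tool frame: the origin (TCP) lies at the very end of the fingers, on their centre line; the grasp point (between the pads) lies 19 mm behind it (manip.pinch_z is the distance from the TCP to the grasp point, in m); z points along the fingers, y is the line along which they close (so a half turn about z gives the same grasp; the last joint's range is limited). The gripper opens to 85 mm and grips with 20 to 120 N. Pads are 22 mm wide; open, the fingers measure 114 mm over their backs; the gripper's body (76 mm by 85 mm) begins 54 mm behind the grasp point. The pads swing forward as they close: fully open they stand 13 mm farther back than shut.
Start: joints at [-1.282, 0.527, 1.433, -0, 1.181, -0.178], TCP at [0.281, -0.558, 0.231] pointing down, gripper open.
Joint ranges: [-3.08, 3.08], [-0.75, 2.2], [0.22, 2.44], [-1.43, 4.57], [0, 2.65], [-2.85, 2.85]. Speed limits (rad/s): [2.79, 2.79, 3.14, 3.14, 3.14, 3.14].

## Interface

Orientations are given as a unit quaternion [x, y, z, w].
In Python, from station import manip gives the robot as it stands.
- The arm moves only by the tool servo_tool, never from a script. Its argument "commands" is one flat list of numbers, 7 for each row, row after row: the shift along the tool's x, y, z each as a share of 500 mm, from -1 to 1, then the turn, a rotation vector about the tool's x, y, z each as a share of 360 degrees, from -1 to 1, then the opening, from -1 (shut) to 1 (fully open). In form: [dx, dy, dz, rx, ry, rz, claw, dx, dy, dz, rx, ry, rz, claw, ...]. A call has 1 to 12 rows; each row shifts and turns the commanded pose from where the row before left it, along the tool's axes as they then stand; what a row does not reach is not made up. A row lasts 1/12 s, in which the tool goes at most 41.7 mm and 7.16 degrees, less where a joint would pass 70% of its speed; a pose out of reach is approached as far as the arm can. A call with a number of a shift or a turn outside -1 to 1 is refused whole. A call with a gripper value outside its range is refused whole. The fingers move at their own pace and stop on an object; "force" is the grip in N (left out, the last holds). Time passes only in rows, so rows that do not move let the fingers close. It gives the time, the measured TCP pose, the force, the opening and the grip force at its end, in the units of the state.
- manip.sense(): the state, without advancing time (a new reading comes with each control period).
- manip.snapshot(name): name is "side" or "top" or "wrist"; returns a dict with "img" (400x640x3 uint8, red, green, blue), "mtx" (3x3 intrinsics, pixels), "distortion" ([k1, k2, p1, p2, k3] as OpenCV has them; the pictures are not rectified), "world_to_cam" (4x4, takes a point from world to camera coordinates). Camera axes: x right, y up, looking along -z (the intrinsics and any distortion apply to the point x, -y, -z); pixel columns grow to the right and rows downward; lengths in m; the calibration is good to about 2 mm. A picture is of the moment at which its call begins. There is no depth.
- manip.sign_off(): hands the job in; it is judged then, once.
Trained networks look in a picture, given as the dict that the camera call returned (one of the last four; its "shot" number tells which), for a name from the list of things; names that differ only in an ending like _2 or _b are one class to them, and where a whole thing is asked for, a point or a joint stands for the part that bears it (a point fixed in the world has none). Each returns a list of dicts, best first, with "conf" (0 to 1); they miss things now and then, are a little off and sometimes report something else, mostly with a low value. They report only what shows in the picture. A call takes as long as a camera call. They do not tell look-alikes from the thing itself.
- manip.look_for(picture, query): "box" ([left, top, width, height] in pixels, round what is visible of it).
- manip.silhouettes(picture, query): "pixels" (400x640 bool, what is visible of it) and "box" ([left, top, width, height] in pixels, round what is visible of it).
The state is a dict: "t": time; "q": joint angles; "qd": joint speeds; "tau": joint torques, N m; "tcp_pos": TCP position; "tool_rot": TCP orientation; "force": force on the tool from outside, world axes, zero at the start; "ft_torque": the same for the moment, N m; "finger_gap": opening from 0.0 (shut) to 1.0 (fully open); "gripper_force": force on a finger pad.
Only numpy, scipy, OpenCV 4.12 (cv2) and the standard library are available. Lean on these libraries where they do the work, as an engineer would, in place of code of your own. Each camera call takes 0.05 s, during which the arm holds its last target. There are 200 camera calls.

## Working session

There is one attempt and no reset: what is moved stays moved. The work goes in short steps, Python scripts to look and compute and a tool call to move; the robot and the scene stay as the last step left them, time stands still between calls to the robot, and variables do not carry over. Pictures are saved under pics/ and viewed, at most 10 in all, crops included, and the job is handed in when it is done.

Besides the shell and the picture viewer there is one more tool, called after ">>>" in YAML: its name, and indented under it one key for each argument. servo_tool: Moves the arm, as the interface text tells. Its arguments: {"type":"object","properties":{"commands":{"type":"array"},"force":{"type":"number"}},"required":["commands"]}

```bash
mkdir -p pics
cat > h.py <<'E'
import numpy as np,cv2
from station import manip
def px(s,P):
    P=np.atleast_2d(np.asarray(P,float)); W=np.array(s["world_to_cam"]); c=P@W[:3,:3].T+W[:3,3]
    c=c*[1,-1,-1]
    return cv2.projectPoints(c.reshape(-1,1,3),np.zeros(3),np.zeros(3),np.array(s["mtx"]),np.array(s["distortion"],float))[0].reshape(-1,2)
def ray(s,uv):
    W=np.array(s["world_to_cam"]);n=cv2.undistortPoints(np.array(uv,float).reshape(-1,1,2),np.array(s["mtx"]),np.array(s["distortion"],float)).reshape(-1,2)
    d=np.c_[n[:,0],-n[:,1],-np.ones(len(n))]@W[:3,:3]
    return -W[:3,:3].T@W[:3,3],d
def onz(s,uv,z):
    o,d=ray(s,uv); return o+d*((z-o[2])/d[:,2])[:,None]
def save(s,n,crop=None,k=1):
    im=s["img"][...,::-1]
    if crop: x,y,w,h=crop; im=im[y:y+h,x:x+w]
    cv2.imwrite("pics/"+n,cv2.resize(im,None,fx=k,fy=k,interpolation=cv2.INTER_CUBIC))
E
python3 - <<'E'
from h import *
ims=[]
for c in("top","side"):
    s=manip.snapshot(c); ims.append(s["img"])
    W=np.array(s["world_to_cam"]);print(c,(-W[:3,:3].T@W[:3,3]).round(3))
    for q in("drum_mid","blue_drum_mid","grey_drum_mid","quill","spindle_tip","pin_mid","tray","cup_mid"):
        r=manip.look_for(s,q)
        print(q,[(np.round(d["box"]).tolist(),round(d["conf"],2),onz(s,[[d["box"][0]+d["box"][2]/2,d["box"][1]+d["box"][3]/2]],.05)[0,:2].round(3).tolist()) for d in r[:5]])
    save(s,c+"1.png")
print(manip.sense())
E
```

```text
top [0.448 0.119 1.089]
drum_mid [([302.0, 128.0, 24.0, 32.0], 0.86, [0.663, 0.113]), ([310.0, 171.0, 18.0, 21.0], 0.82, [0.583, 0.104]), ([182.0, 160.0, 24.0, 22.0], 0.6, [0.608, 0.365]), ([240.0, 151.0, 32.0, 29.0], 0.59, [0.617, 0.234])]
blue_drum_mid [([241.0, 201.0, 26.0, 20.0], 0.86, [0.524, 0.239]), ([426.0, 190.0, 23.0, 23.0], 0.19, [0.538, -0.141])]
grey_drum_mid [([243.0, 250.0, 17.0, 11.0], 0.55, [0.432, 0.245])]
quill [([424.0, 187.0, 24.0, 24.0], 0.96, [0.543, -0.139]), ([241.0, 198.0, 25.0, 26.0], 0.36, [0.524, 0.24])]
spindle_tip [([425.0, 190.0, 25.0, 25.0], 0.69, [0.536, -0.142])]
pin_mid [([424.0, 190.0, 27.0, 20.0], 0.66, [0.542, -0.141])]
tray [([224.0, 134.0, 63.0, 154.0], 0.79, [0.525, 0.235])]
cup_mid [([400.0, 142.0, 23.0, 25.0], 0.75, [0.638, -0.09])]
side [ 0.411 -0.378  0.584]
drum_mid [([321.0, 113.0, 13.0, 34.0], 0.79, [0.611, 0.331]), ([334.0, 190.0, 22.0, 40.0], 0.64, [0.582, 0.099]), ([330.0, 133.0, 30.0, 52.0], 0.61, [0.62, 0.23]), ([370.0, 175.0, 36.0, 52.0], 0.56, [0.662, 0.102])]
blue_drum_mid []
grey_drum_mid [([241.0, 147.0, 18.0, 44.0], 0.67, [0
[... 352 characters left out ...]
.64, [0.63, -0.1])]
{'t': 0.9, 'q': array([-1.28249410e+00,  5.27479309e-01,  1.43269285e+00,  1.64274129e-05,
        1.18143048e+00, -1.78506724e-01]), 'qd': array([ 0.00143608,  0.00076877, -0.00076102, -0.00069936, -0.00078167,
       -0.00138885]), 'tau': array([ 1.91763470e-04, -4.42303920e+01, -1.78424066e+01, -2.12466211e-04,
        7.17066250e-04, -9.42540510e-06]), 'tcp_pos': array([ 0.28129349, -0.55809184,  0.23132541]), 'tool_rot': array([ 9.72885331e-01,  2.31287986e-01,  7.31344777e-06, -5.40301983e-06]), 'force': array([ 0.61527247, -0.10703684,  0.74481089]), 'ft_torque': array([ 0.00191638,  0.01959932, -0.03470023]), 'gripper_force': 0.0, 'finger_gap': 0.9992313653915037}
```

View pics/top1.png

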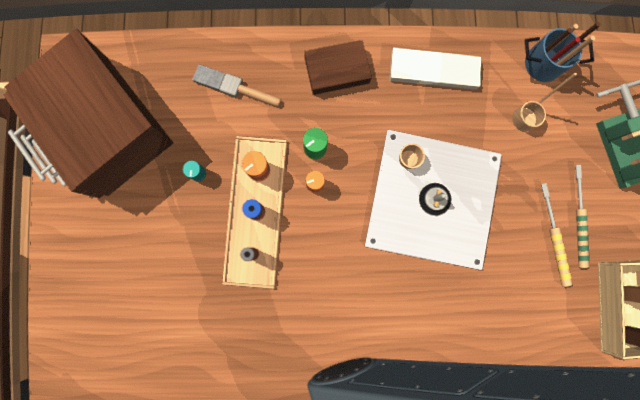

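View pics/side1.png

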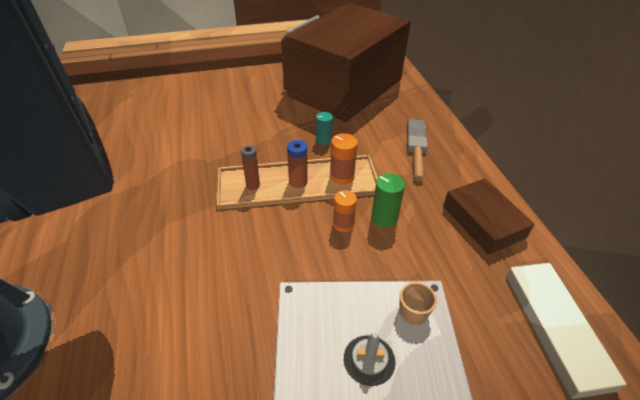

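Run:
```python
from h import *
t=manip.snapshot("top");s=manip.snapshot("side")
a=cv2.resize(t["img"][120:300,170:350],(540,540),interpolation=2)
cv2.imwrite("pics/c1.png",a[...,::-1])
for x in(t,s):
  for q in ("drum_mid","quill"):
    for d in manip.silhouettes(x,q)[:4]:
        m=d["pixels"];v,u=np.nonzero(m);print(q,d["box"],d["conf"],len(u),np.median(x["img"][m],0))
```

```text
drum_mid [308.4, 169.4, 18.0, 23.5] 0.74 338 [247. 176.  90.]
drum_mid [184.9, 162.2, 20.5, 17.1] 0.72 309 [ 88. 204. 184.]
drum_mid [303.7, 128.3, 26.7, 30.6] 0.69 603 [ 85. 178.  96.]
drum_mid [239.2, 153.9, 31.0, 25.7] 0.56 678 [246. 167.  89.]
quill [422.3, 186.1, 29.5, 24.5] 0.64 382 [199. 186. 161.]
drum_mid [370.9, 173.9, 37.2, 54.6] 0.92 1455 [52. 92. 42.]
drum_mid [318.8, 113.0, 13.1, 33.7] 0.79 513 [43. 81. 71.]
drum_mid [330.7, 133.1, 27.1, 51.4] 0.71 1206 [150.  76.  39.]
drum_mid [332.6, 193.3, 27.3, 39.9] 0.58 864 [151.  78.  41.]
quill [353.2, 331.8, 40.5, 45.2] 0.6 992 [129. 116.  99.]
```

View pics/c1.png

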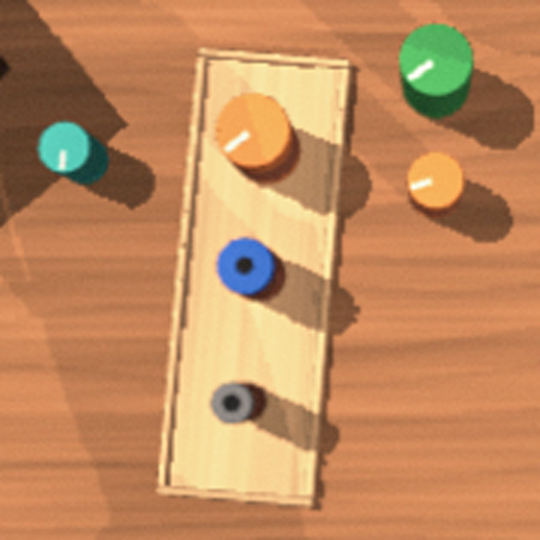

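The top view shows four candidates:
- the large orange cap in the tray (254,163)
- a small orange one outside the tray (315,180)
- a green one (315,143)
- a turquoise one (194,170)

I choose the large orange one at (254,163), and the crop confirms it: it stands in the tray, in a row with blue (252,209) and grey (248,254). The spindle is at (436,199) in top and (372,355) in side, and the cup at (411,157) in top.

Run:
```python
from h import *
t=manip.snapshot("top");s=manip.snapshot("side")
def top_center(s,box,hue,z,smin=100,vmin=150):
    x,y,w,h=box;im=cv2.cvtColor(s["img"][y:y+h,x:x+w],cv2.COLOR_RGB2HSV)
    m=((abs(im[...,0].astype(int)-hue)<7)&(im[...,1]>smin)&(im[...,2]>vmin)).astype(np.uint8)
    n,l,st,c=cv2.connectedComponentsWithStats(m);i=1+np.argmax(st[1:,4]);m=(l==i).astype(np.uint8)
    k=max(cv2.findContours(m,0,2)[0],key=cv2.contourArea);(cx,cy),r=cv2.minEnclosingCircle(k)
    return st[i],cx+x,cy+y,r,onz(s,[[cx+x,cy+y]],z)[0]
im=cv2.cvtColor(t["img"],cv2.COLOR_RGB2HSV);print(im[160,260],im[150,232],im[209,246])
print("orange",top_center(t,(238,146,34,36),int(im[160,260][0]),.096))
print("expected r px",np.ptp(px(t,[[.61,.235-.025,.096],[.61,.235+.025,.096]])[:,0])/2)
# index line, tray edges
il=onz(t,[[170+225/3,120+150/3],[170+249/3,120+134/3]],.096);print("line",il, np.degrees(np.arctan2(*(il[0]-il[1])[1::-1])))
tr=onz(t,[[170+x/3,120+y/3] for x,y in((200,50),(350,62),(315,505),(160,490))],.012);print("tray",tr[:,:2],tr.mean(0),np.degrees(np.arctan2(*(tr[0]-tr[3])[1::-1])))
for x,b,k in((t,(405,170,60,60),9),(s,(335,320,75,70),8)):
    pass
a=cv2.resize(t["img"][175:225,410:460],(500,500),interpolation=2);b=cv2.resize(s["img"][325:391,340:406],(300*1,500)[::-1] and (500,500),interpolation=2)
c=np.hstack([a,b]);c=cv2.resize(c,(800,400));cv2.imwrite("pics/sp.png",c[...,::-1])
```

```text
[ 17 160 247] [ 12 147 181] [110 169 213]
orange (array([  0,   0,  34,  36, 757], dtype=int32), 255.0, 163.5, 23.711910247802734, array([0.61489393, 0.23116389, 0.096     ]))
expected r px 12.604261429489213
line [[0.60217596 0.25100013 0.096     ]
 [0.61261442 0.23513334 0.096     ]] 123.34016235810375
tray [[0.68848367 0.2804402 ]
 [0.6779993  0.17223353]
 [0.36304766 0.19993696]
 [0.3748553  0.30885357]] [0.52609648 0.24036606 0.012     ] -5.176618386646871
```

View pics/sp.png

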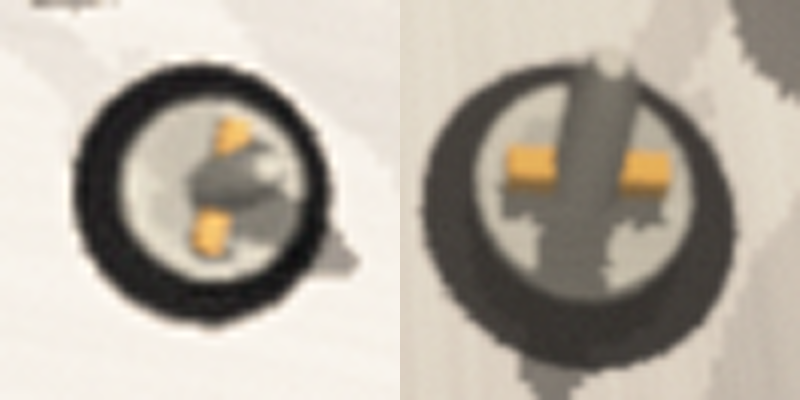

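The left crop shows the black and steel flange centred at (212,190), with the brass pin running steeply from (234,135) to (210,233). The right crop (side view) shows the pin ends at (531,166) and (645,170). I'll move towards the drum now.

>>> servo_tool:
  commands: [0,0,0,0,0,0.0177,1,0,0,0,0,0,0.0177,1,0,0,0,0,0,0.0177,1,0,0,0,0,0,0.0177,1,0,0,0,0,0,0.0177,1,0.024,-0.074,0,0,0,0,1,0.024,-0.074,0,0,0,0,1,0.024,-0.074,0,0,0,0,1,0.024,-0.074,0,0,0,0,1,0.024,-0.074,0,0,0,0,1,0.024,-0.074,0,0,0,0,1,0.024,-0.074,0,0,0,0,1]
  force: 30

```text
t: 2.3
tcp_pos: [0.3885, -0.306, 0.2315]
tool_rot: [0.999, -0.045, 0.0, 0.0]
force: [0.1, 0.0, -0.9]
finger_gap: 1.003
gripper_force: 0.0
```

>>> servo_tool:
  commands: [0.024,-0.074,0,0,0,0,1,0.024,-0.074,0,0,0,0,1,0.024,-0.074,0,0,0,0,1,0.024,-0.074,0,0,0,0,1,0.024,-0.074,0,0,0,0,1,0.024,-0.074,0,0,0,0,1,0.024,-0.074,0,0,0,0,1,0.024,-0.074,0,0,0,0,1,0.024,-0.074,0,0,0,0,1,0.024,-0.074,0,0,0,0,1,0.024,-0.074,0,0,0,0,1,0,0,0,0,0,0,1]

```text
t: 3.3
tcp_pos: [0.5583, 0.092, 0.2317]
tool_rot: [0.999, -0.042, 0.002, -0.002]
force: [0.2, -0.4, 1.1]
finger_gap: 1.001
gripper_force: 0.0
```

```bash
cat >> h.py <<'E'
from scipy.spatial.transform import Rotation as R
def togo(xyz,st=None):
    st=st or manip.sense(); r=R.from_quat(st["tool_rot"])
    return r.inv().apply(np.array(xyz)-st["tcp_pos"])
def yaw(st): return np.degrees(np.arctan2(*R.from_quat(st["tool_rot"]).as_matrix()[1::-1,0]))
E
python3 - <<'E'
from h import *
st=manip.sense();print(st["t"],st["tcp_pos"],yaw(st),st["q"].round(3),st["force"])
print("togo",togo([.615,.232,.231]))
w=manip.snapshot("wrist");save(w,"w1.png")
t=manip.snapshot("top");s=manip.snapshot("side")
f=lambda a:[[410+x/8,175+y/8] for x,y in a]; g=lambda a:[[340+(x-400)*66/400,325+y*66/400] for x,y in a]
p=onz(t,f([(234,135),(210,233)]),.036);print("pin top",p,np.degrees(np.arctan2(*(p[0]-p[1])[1::-1])))
p=onz(s,g([(531,156),(645,160)]),.036);print("pin side",p,np.degrees(np.arctan2(*(p[0]-p[1])[1::-1])))
print("flange",onz(t,f([(212,190)]),.026),"tip",onz(t,f([(268,167)]),.084),"side tip",onz(s,g([(612,62)]),.084),"side fl",onz(s,g([(583,190)]),.026))
E
```

```text
3.3 [0.55833223 0.09201462 0.2317072 ] -4.775069009570432 [-0.036  0.446  1.586  0.003  1.106  1.617] [ 0.21633247 -0.42970492  1.07201886]
togo [ 0.04481504 -0.14421318  0.00134607]
pin top [[ 0.55949429 -0.14976929  0.036     ]
 [ 0.53360855 -0.14229398  0.036     ]] -16.10772177130202
pin side [[ 0.53543976 -0.14269965  0.036     ]
 [ 0.55974995 -0.14938918  0.036     ]] 164.61448433416004
flange [[ 0.5459055  -0.14575994  0.026     ]] tip [[ 0.54616264 -0.14594535  0.084     ]] side tip [[ 0.54717608 -0.14769921  0.084     ]] side fl [[ 0.54660767 -0.14865611  0.026     ]]
```

View pics/w1.png

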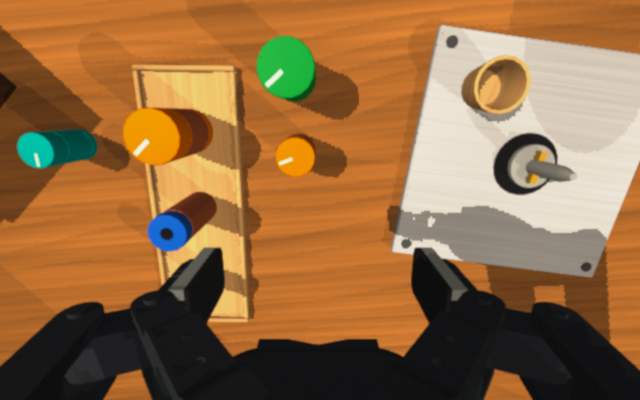

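The wrist view shows the large orange drum at (165,136) in the tray, blue at (172,230) and the spindle at (525,165) with its pin. The top and side views agree: pin direction about -15.7°, spindle at about (0.5463, -0.147).

>>> servo_tool:
  commands: [0.0224,-0.0721,0,0,0,0,1,0.0224,-0.0721,0,0,0,0,1,0.0224,-0.0721,0,0,0,0,1,0.0224,-0.0721,0,0,0,0,1,0,0,0,0,0,0,1,0,0,0,0,0,0,1]

```text
t: 3.95
tcp_pos: [0.6134, 0.2253, 0.2309]
tool_rot: [0.999, -0.044, -0.0, 0.0]
force: [-0.2, -0.4, 0.1]
finger_gap: 0.999
gripper_force: 0.0
```

Run:
```python
from h import *
st=manip.sense();print(st["t"],st["tcp_pos"],yaw(st),st["force"])
w=manip.snapshot("wrist");save(w,"w2.png");t=manip.snapshot("top")
r=[]
for c in(w,t):
    d=[d for d in manip.silhouettes(c,"drum_mid")]
    print([(d["box"],round(d["conf"],2)) for d in d])
    hs=cv2.cvtColor(c["img"],cv2.COLOR_RGB2HSV);u,v=px(c,[.615,.232,.096])[0];print("pred",u,v,px(c,[.615,.257,.096])[0])
    if 0<u<639 and 0<v<399: print(hs[int(v)+2,int(u)+3])
```

```text
3.95 [0.6134116  0.22532564 0.2309035 ] -5.076449432893796 [-0.15678348 -0.3613854   0.12842492]
[([400.0, 171.1, 50.7, 46.6], 0.95), ([280.5, 147.1, 51.9, 66.8], 0.87), ([161.8, 165.8, 56.7, 46.3], 0.87), ([390.2, 93.1, 79.0, 54.1], 0.68)]
pred 309.2101112272173 187.35131742322517 [281.76863277 189.71751066]
[ 20 255 251]
[([239.3, 154.5, 24.4, 21.9], 0.92), ([302.4, 126.6, 24.8, 31.7], 0.89), ([306.2, 170.9, 22.1, 23.5], 0.8), ([194.2, 164.2, 12.1, 14.3], 0.64)]
pred 254.5785421844995 163.4534784133953 [241.98776426 163.64592525]
[ 18 156 250]
```

View pics/w2.png

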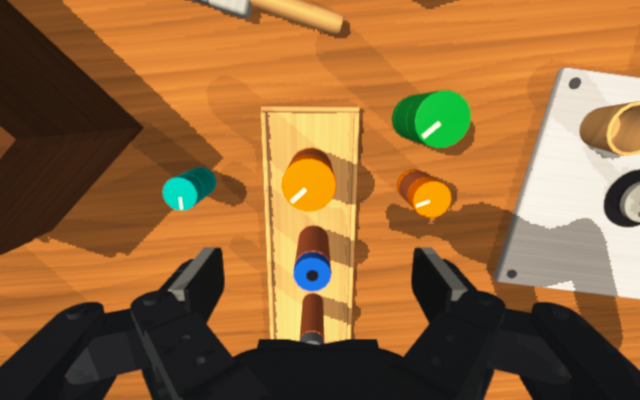

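The cap's centre at (309,185) agrees with the prediction. The index line, from (290,202) to (305,189), gives a drum yaw of about 125°. I'll go down and grip.

```bash
python3 -c "
from h import *
print(togo([.6165,.232,.058]))"
```

```text
[ 0.0030887  -0.0090135   0.17327601]
```

>>> servo_tool:
  commands: [0.006,-0.018,0,0,0,0,1,0,0,0.06,0,0,0,1,0,0,0.06,0,0,0,1,0,0,0.06,0,0,0,1,0,0,0.06,0,0,0,1,0,0,0.06,0,0,0,1,0,0,0.035,0,0,0,1,0,0,0.012,0,0,0,1,0,0,0,0,0,0,1]
  force: 40

```text
t: 4.9
tcp_pos: [0.6161, 0.2337, 0.0561]
tool_rot: [0.999, -0.045, -0.002, 0.0]
force: [-0.2, -0.5, 0.8]
finger_gap: 0.999
gripper_force: 0.0
```

>>> servo_tool:
  commands: [0,0,0,0,0,0,-1,0,0,0,0,0,0,-1,0,0,0,0,0,0,-1,0,0,0,0,0,0,-1,0,0,0,0,0,0,-1,0,0,0,0,0,0,-1,0,0,0,0,0,0,-1,0,0,0,0,0,0,-1,0,0,0,0,0,0,-1,0,0,0,0,0,0,-1]

```text
t: 5.73
tcp_pos: [0.6185, 0.2344, 0.0599]
tool_rot: [0.999, -0.045, 0.002, -0.0]
force: [-0.1, -1.5, 5.9]
finger_gap: 0.578
gripper_force: 41.1
```

>>> servo_tool:
  commands: [0,0,-0.02,0,0,0,-1,0,0,-0.05,0,0,0,-1,0,0,-0.06,0,0,0,-1,0,0,-0.06,0,0,0,-1,0,0,-0.06,0,0,0,-1,0,0,-0.03,0,0,0,-1,0,0,0,0,0,0,-1,0,0,0,0,0,0,-1]

```text
t: 6.4
tcp_pos: [0.6169, 0.2345, 0.1986]
tool_rot: [0.999, -0.045, 0.001, -0.0]
force: [-0.0, 0.1, -3.6]
finger_gap: 0.575
gripper_force: 42.2
```

Run:
```python
from h import *
st=manip.sense();print(st["t"],st["tcp_pos"],yaw(st),st["force"],st["finger_gap"],st["q"].round(2))
w=manip.snapshot("wrist")
r=R.from_quat(st["tool_rot"]);top=st["tcp_pos"]+r.apply([0,0,-.019-.019+0.0])
for dz in(-.038,):
    ring=st["tcp_pos"]+r.apply([[.025*np.cos(a),.025*np.sin(a),dz] for a in np.linspace(0,6.28,40)])
    im=w["img"].copy()
    for p in px(w,ring): cv2.circle(im,tuple(int(round(x)) for x in p),0,(0,0,255),-1)
    w2=dict(w);w2["img"]=im;u,v=px(w,st["tcp_pos"]+r.apply([0,0,dz]))[0];print(u,v)
    save(w2,"w3.png",(int(u)-110,max(0,min(250,int(v)-75)),220,150),3)
print(togo([.5463,-.1467,st["tcp_pos"][2]]))
```

```text
6.4 [0.61690381 0.23446324 0.19857031] -5.105282975674531 [-0.00500523  0.10291239 -3.62568415] 0.5748228608890745 [0.19 0.61 1.37 0.   1.16 1.85]
315.9920047898259 297.45069481634124
[-0.03536255  0.38559564 -0.00137098]
```

View pics/w3.png

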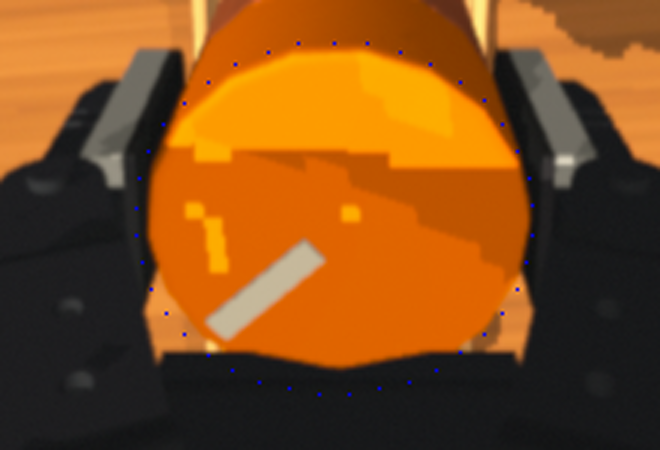

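The crop shows the cap held between the pads, filling (148–530, 50–~385), close to the projected ring but slightly smaller. The index line runs from (215,332) to (315,250). I'll fit the in-hand pose from that.

Run:
```python
from h import *
from scipy.optimize import least_squares
st=manip.sense();w=manip.snapshot("wrist");r=R.from_quat(st["tool_rot"])
u,v=315.99,297.45;ox,oy=int(u)-110,max(0,min(250,int(v)-75))
cv=lambda a:[[ox+(x-1)/3,oy+(y-1)/3] for x,y in a]
E=cv([(148,215),(530,215),(290,53),(339,49),(385,53),(228,95),(460,95),(510,150)])
o,d=ray(w,E)
def pl(o,d,dz):
    dt=r.inv().apply(d);ot=r.inv().apply(o-st["tcp_pos"]);return ot+dt*((dz-ot[2])/dt[:,2])[:,None]
f=lambda p:np.hypot(*(pl(o,d,p[2])[:,:2]-p[:2]).T)-.025
s=least_squares(f,[0,0,-.035],loss="soft_l1",f_scale=.0005);print(s.x,(s.fun*1e3).round(2))
o2,d2=ray(w,cv([(215,332),(315,250)]));q=pl(o2,d2,s.x[2]);v=r.apply(q[0]-q[1]);print("line",q,np.degrees(np.arctan2(v[1],v[0]))-yaw(st))
```

```text
[-0.00324823  0.00055965 -0.03285251] [ 0.04  0.22  0.39  0.2   0.34 -1.47 -0.6  -0.23]
line [[-0.01951111 -0.01624293 -0.03285251]
 [-0.00673447 -0.00253816 -0.03285251]] 132.99268628646823
```

>>> servo_tool:
  commands: [0,0,0,0,0,-0.0174,-1,0,0,0,0,0,-0.0174,-1,0,0,0,0,0,-0.0174,-1,0,0,0,0,0,-0.0174,-1,0,0,0,0,0,-0.0174,-1,0,0,0,0,0,-0.0174,-1,-0.052,0.0567,0,0,0,0,-1,-0.052,0.0567,0,0,0,0,-1,-0.052,0.0567,0,0,0,0,-1,-0.052,0.0567,0,0,0,0,-1,-0.052,0.0567,0,0,0,0,-1,-0.052,0.0567,0,0,0,0,-1]

```text
t: 7.5
tcp_pos: [0.5747, 0.0058, 0.1956]
tool_rot: [0.96, 0.28, -0.002, -0.001]
force: [0.1, 0.3, -1.2]
finger_gap: 0.573
gripper_force: 42.3
```

>>> servo_tool:
  commands: [-0.052,0.0567,0,0,0,0,-1,-0.052,0.0567,0,0,0,0,-1,-0.052,0.0567,0,0,0,0,-1,-0.052,0.0567,0,0,0,0,-1,0,0,0,0,0,0,-1,0,0,0,0,0,0,-1]

```text
t: 8.0
tcp_pos: [0.5485, -0.1463, 0.1958]
tool_rot: [0.961, 0.277, -0.001, -0.001]
force: [-0.4, 0.8, -2.3]
finger_gap: 0.576
gripper_force: 42.4
```

Run:
```python
from h import *
st=manip.sense();r=R.from_quat(st["tool_rot"]);print(st["t"],st["tcp_pos"],yaw(st),st["force"],st["q"].round(2))
print(togo(np.array([.5463,-.1467,.15])-r.apply([-.003,.0005,0])))
t=manip.snapshot("top");s=manip.snapshot("side")
for c,z in((t,-.035),(s,-.035)):
    hs=cv2.cvtColor(c["img"],cv2.COLOR_RGB2HSV);cen=st["tcp_pos"]+r.apply([-.003,.0005,z]);u,v=px(c,cen)[0]
    ring=cen+np.array([[.025*np.cos(a),.025*np.sin(a),0] for a in np.linspace(0,6.28,30)])
    im=c["img"].copy()
    u,v=int(u),int(v);x0,y0=max(0,u-40),max(0,v-40);b=cv2.resize(im[y0:y0+80,x0:x0+80],(400,400),interpolation=2)
    for p in px(c,ring): cv2.circle(b,tuple(int(x) for x in (p-[x0,y0]+.5)*5),1,(0,0,255),-1)
    c["b"]=b
cv2.imwrite("pics/hov.png",np.hstack([t["b"],s["b"]])[...,::-1])
```

```text
8.0 [ 0.54848435 -0.146323    0.19582798] 32.200193364403965 [-0.40593545  0.78317538 -2.25817074] [-0.46  0.5   1.61  0.    1.04  0.55]
[ 0.00103933 -0.00118606  0.04583451]
```

View pics/hov.png

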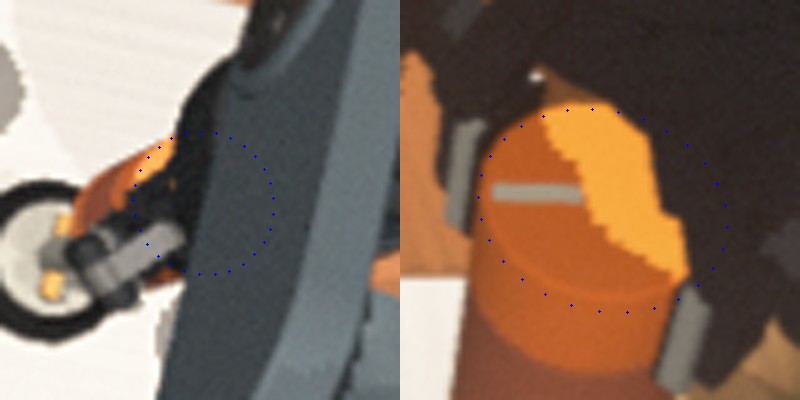

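Both views show the cap matching the fitted pose: the side ring fits the left rim, and the drum is still just above and clear of the spindle. I'll lower it over the spindle and watch the force.

>>> servo_tool:
  commands: [0.002,-0.0024,0,0,0,0,-1,0,0,0.03,0,0,0,-1,0,0,0.03,0,0,0,-1,0,0,0.03,0,0,0,-1,0,0,0.02,0,0,0,-1,0,0,0.02,0,0,0,-1,0,0,0.02,0,0,0,-1,0,0,0,0,0,0,-1]

```text
t: 8.77
tcp_pos: [0.5491, -0.1418, 0.1209]
tool_rot: [0.96, 0.28, -0.001, -0.001]
force: [-0.6, -1.1, -3.0]
finger_gap: 0.575
gripper_force: 42.5
```

Run:
```python
from h import *
st=manip.sense();r=R.from_quat(st["tool_rot"]);print(st["t"],st["tcp_pos"],yaw(st),st["force"],st["ft_torque"])
print(togo(np.array([.5463,-.1467,.095])-r.apply([-.003,.0005,0])))
```

```text
8.7667 [ 0.54913461 -0.14184552  0.12087194] 32.52868143212047 [-0.61705845 -1.11077484 -3.02746412] [-0.07431056  0.02784553  0.00877813]
[-0.00194893  0.00214595  0.02587403]
```

>>> servo_tool:
  commands: [-0.002,0.002,0.01,0,0,0,-1,0,0,0.01,0,0,0,-1,0,0,0.01,0,0,0,-1,0,0,0.01,0,0,0,-1,0,0,0,0,0,0,-1,0,0,0,0,0,0,-1]

```text
t: 9.27
tcp_pos: [0.5497, -0.1443, 0.1026]
tool_rot: [0.96, 0.279, -0.0, -0.0]
force: [0.3, -0.0, -1.4]
finger_gap: 0.57
gripper_force: 42.5
```

Run:
```python
from h import *
st=manip.sense();r=R.from_quat(st["tool_rot"]);print(st["t"],st["tcp_pos"],yaw(st),st["force"],st["ft_torque"])
print(togo(np.array([.5463,-.1467,.095])-r.apply([-.003,.0005,0])))
```

```text
9.2667 [ 0.54971737 -0.14432677  0.10255275] 32.45994447252076 [ 0.33301342 -0.03775837 -1.4225456 ] [-0.06760872  0.00342725 -0.01294931]
[-0.00115602 -0.00032946  0.00755335]
```

>>> servo_tool:
  commands: [-0.001,0,0.005,0,0,0,-1,0,0,0.005,0,0,0,-1,0,0,0.005,0,0,0,-1,0,0,0.005,0,0,0,-1,0,0,0.004,0,0,0,-1,0,0,0,0,0,0,-1]

```text
t: 9.77
tcp_pos: [0.5491, -0.1444, 0.0903]
tool_rot: [0.96, 0.28, -0.0, -0.0]
force: [-0.3, 0.5, -2.5]
finger_gap: 0.576
gripper_force: 42.5
```

>>> servo_tool:
  commands: [0,0,0.003,0,0,0,-1,0,0,0.003,0,0,0,-1,0,0,0,0,0,0,-1]

```text
t: 10.02
tcp_pos: [0.5493, -0.1445, 0.0876]
tool_rot: [0.96, 0.28, -0.0, -0.0]
force: [-0.7, 0.3, -1.5]
finger_gap: 0.576
gripper_force: 42.5
```

>>> servo_tool:
  commands: [0,0,0.003,0,0,0,-1,0,0,0.003,0,0,0,-1,0,0,0,0,0,0,-1]

```text
t: 10.27
tcp_pos: [0.5492, -0.1445, 0.0845]
tool_rot: [0.96, 0.28, -0.0, -0.0]
force: [0.0, -0.2, -2.9]
finger_gap: 0.575
gripper_force: 42.5
```

>>> servo_tool:
  commands: [0,0,0.003,0,0,0,-1,0,0,0,0,0,0,-1,0,0,0,0,0,0,-1]

```text
t: 10.52
tcp_pos: [0.5493, -0.1445, 0.0832]
tool_rot: [0.96, 0.28, -0.0, -0.0]
force: [0.3, 0.2, -2.7]
finger_gap: 0.574
gripper_force: 42.5
```

>>> servo_tool:
  commands: [0,0,0.003,0,0,0,-1,0,0,0,0,0,0,-1,0,0,0,0,0,0,-1]

```text
t: 10.77
tcp_pos: [0.5493, -0.1445, 0.0817]
tool_rot: [0.96, 0.28, -0.0, -0.0]
force: [0.2, 0.5, -2.6]
finger_gap: 0.577
gripper_force: 42.5
```

>>> servo_tool:
  commands: [0,0,0.003,0,0,0,-1,0,0,0,0,0,0,-1,0,0,0,0,0,0,-1]

```text
t: 11.02
tcp_pos: [0.5493, -0.1445, 0.0802]
tool_rot: [0.96, 0.28, -0.0, -0.0]
force: [0.2, 0.1, -2.2]
finger_gap: 0.572
gripper_force: 42.5
```

>>> servo_tool:
  commands: [0,0,0.002,0,0,0,-1,0,0,0,0,0,0,-1,0,0,0,0,0,0,-1]

```text
t: 11.27
tcp_pos: [0.5495, -0.1446, 0.0798]
tool_rot: [0.96, 0.28, 0.0, 0.0]
force: [-0.3, 0.9, 2.1]
finger_gap: 0.576
gripper_force: 42.8
```

>>> servo_tool:
  commands: [0,0,0.002,0,0,0,-1,0,0,0,0,0,0,-1,0,0,0,0,0,0,-1]

```text
t: 11.52
tcp_pos: [0.5494, -0.1446, 0.0786]
tool_rot: [0.96, 0.28, 0.0, 0.0]
force: [-1.0, 1.7, 2.7]
finger_gap: 0.575
gripper_force: 42.8
```

Run:
```python
from h import *
st=manip.sense();print(st["tcp_pos"],yaw(st),st["force"],st["ft_torque"])
s=manip.snapshot("side");save(s,"seat.png",(310,230,140,170),3.4)
```

```text
[ 0.5494388  -0.14455322  0.07857737] 32.47158102216561 [-1.02712277  1.74988967  2.66709844] [0.19781732 0.20831996 0.00261166]
```

View pics/seat.png

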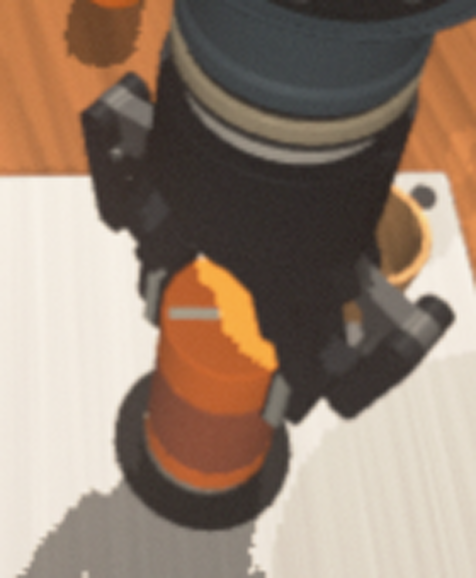

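The picture shows the drum's foot right down on the flange, at about (210,480). Contact began at TCP height 0.0798, which puts the underside at 0.026, flange height, so it went straight over the pin. I'll ease off, release and rise.

>>> servo_tool:
  commands: [0,0,-0.003,0,0,0,-1,0,0,0,0,0,0,-1,0,0,0,0,0,0,1,0,0,0,0,0,0,1,0,0,0,0,0,0,1,0,0,0,0,0,0,1,0,0,0,0,0,0,1,0,0,0,0,0,0,1,0,0,0,0,0,0,1,0,0,0,0,0,0,1]

```text
t: 12.4
tcp_pos: [0.5494, -0.1446, 0.0798]
tool_rot: [0.96, 0.28, 0.0, 0.0]
force: [0.2, 0.9, 0.8]
finger_gap: 1.0
gripper_force: 0.0
```

>>> servo_tool:
  commands: [0,0,-0.02,0,0,0,1,0,0,-0.04,0,0,0,1,0,0,-0.05,0,0,0,1,0,0,-0.05,0,0,0,1,0,0,-0.05,0,0,0,1,0,0,-0.05,0,0,0,1,-0.07,0,0,0,0,0,1,-0.07,0,0,0,0,0,1,-0.07,0,0,0,0,0,1,0,0,0,0,0,0,1,0,0,0,0,0,0,1]

```text
t: 13.32
tcp_pos: [0.4598, -0.2016, 0.2107]
tool_rot: [0.961, 0.278, 0.0, 0.0]
force: [0.2, 0.4, -0.4]
finger_gap: 0.997
gripper_force: 0.0
```

Run:
```python
from h import *
st=manip.sense();print(st["t"],st["tcp_pos"],st["force"],st["finger_gap"])
s=manip.snapshot("side");im=s["img"].copy()
x0,y0=310,230;b=cv2.resize(im[y0:y0+160,x0:x0+140],None,fx=3.6,fy=3.6,interpolation=2)
A=np.linspace(0,6.28,60)
for z,c in((.116,(0,0,255)),(.126,(0,255,0))):
    for p in px(s,[[.5465+.025*np.cos(a),-.147+.025*np.sin(a),z] for a in A]): cv2.circle(b,tuple(int(v) for v in (p-[x0,y0]+.5)*3.6),1,c,-1)
cv2.imwrite("pics/fin.png",b[...,::-1])
```

```text
13.3167 [ 0.45979838 -0.20164118  0.21070036] [ 0.23337244  0.42026139 -0.44178813] 0.9966753725451211
```

View pics/fin.png

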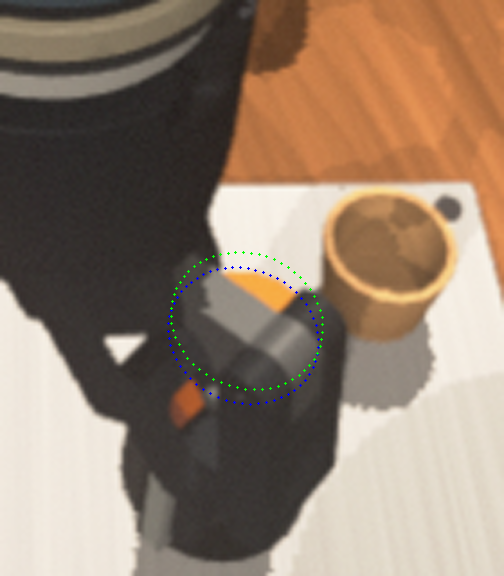

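In the picture the arm hides most of the drum, but the visible cap rim at (240–295, 270–305) follows the blue "home" ring, not the green one 10 mm higher. The cup is untouched. I'll clear the arm and check this numerically.

>>> servo_tool:
  commands: [0,0.07,-0.03,0,0,0,1,0,0.07,-0.03,0,0,0,1,0,0.07,0,0,0,0,1,0,0.07,0,0,0,0,1,0,0.07,0,0,0,0,1,0,0,0,0,0,0,1,0,0,0,0,0,0,1]

```text
t: 13.95
tcp_pos: [0.5566, -0.3492, 0.2391]
tool_rot: [0.96, 0.28, 0.0, 0.0]
force: [-1.2, -0.0, -1.0]
finger_gap: 1.001
gripper_force: 0.0
```

Run:
```python
from h import *
st=manip.sense();print(st["t"],st["tcp_pos"],st["force"])
A=np.linspace(0,6.283,200)
for n in("side","top"):
    c=manip.snapshot(n);hs=cv2.cvtColor(c["img"],cv2.COLOR_RGB2HSV).astype(int)
    # orange extent near the predicted place, bright + shaded
    m=((hs[...,0]>5)&(hs[...,0]<22)&(hs[...,1]>130)).astype(np.uint8);u,v=px(c,[.5465,-.147,.1])[0].astype(int)
    k=np.zeros_like(m);k[v-45:v+60,u-30:u+30]=m[v-45:v+60,u-30:u+30]
    nn,l,s,_=cv2.connectedComponentsWithStats(k);i=1+np.argmax(s[1:,4]);print(n,"seen",s[i])
    for z0 in(.026,.036):
        P=np.vstack([[[.5465+.025*np.cos(a),-.147+.025*np.sin(a),z] for a in A] for z in(z0,z0+.09)]);q=px(c,P);print(z0,q.min(0),np.ptp(q,0))
    for name in("cup_mid","blue_drum_mid","grey_drum_mid"): print(name,[d["box"] for d in manip.look_for(c,name)[:1]])
```

```text
13.95 [ 0.556565   -0.34921595  0.23913157] [-1.23369731 -0.00649484 -1.03796598]
side seen [ 353  306   46   67 2215]
0.026 [351.28896766 303.89547319] [46.69962248 69.66299288]
0.036 [351.79661179 299.5957668 ] [47.42627307 70.79615278]
cup_mid [[398.4, 280.8, 37.9, 48.2]]
blue_drum_mid [[287.5, 138.8, 23.2, 50.8]]
grey_drum_mid [[240.6, 145.3, 17.3, 44.1]]
top seen [426 182  34  28 696]
0.026 [425.51231188 181.36654964] [35.13998126 28.7974075 ]
0.036 [426.55388137 180.70043064] [35.57569153 29.11544606]
cup_mid [[399.4, 146.2, 25.3, 20.0]]
blue_drum_mid [[240.0, 199.2, 25.6, 24.1]]
grey_drum_mid [[241.3, 250.6, 15.3, 10.8]]
```

The seen extent matches the home position (row 306 seen, 304 predicted for home, 300 for resting on the pin). The cup and the other two drums have not moved. I'm handing in.

```bash
python3 -c "
from station import manip
print(manip.sign_off())"
```

```text
the job is handed in; nothing more can be done
None
```

The large orange-capped drum is on the spindle, seated home over the drive pin and released, and the job is handed in; I pre-aligned the drum with the pin, so it dropped over without the pressing turn. The cup and the other two drums look unmoved, contact stayed at about 5 N, and the hand-in returned no verdict.

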